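Load a face-shield kit and index the dial three clicks

TASK

Three fittings of a face-shield kit (orange chin bracket, green strap buckle, black tube joiner) lie loose on the bench beside the dial: lay them gently and wholly, in any order, into the blue dial tray at the yellow loading mark, then take the black knob in the middle and turn the dial clockwise (seen from above) by the knob, three clicks and no further, so that the loaded tray stands at the green take-off mark; keep gripping the knob there so the packer can empty the tray - the program finishes while still holding it. Leave the bottle, the carton and the screwdriver alone.

Things in the scene. Friction and masses are not known exactly. Their poses are not given: they have to be found in the camera images.
- bracket: Orange printed chin bracket, a bowed bar lying on its edge: 82 mm long (its x), 10 mm thick, 18 mm high, its middle bowed 7 mm towards its +y; 30 g. Origin on its underside: at mid length the bar spans y -1.5 to +8.5 mm (its centreline there is 3.5 mm to +y of the origin), the ends reach back to y -11 mm. z up. At the start it lies flat on the table.
- bracket_end_a (a point): Centre of the bracket's end at its +x, 9 mm above its underside.
- bracket_end_b (a point): Centre of the bracket's end at its -x, 9 mm above its underside.
- buckle: Green strap buckle, a flat ladder frame: 40 mm long (x), 26 mm wide (y), 12 mm high (z); 20 g. Origin at the centre of its underside, z up. Two slots run through it vertically. At the start it lies flat on the table.
- joiner: Black barbed tube joiner, 44 mm long (x): a square collar 16 mm long (x), 20 mm wide (y), 20 mm high (z) at the middle, on which it stands, with a 12 to 15 mm thick barbed stub on each side, stub axis 10 mm above the underside; 30 g. Origin at the centre of the collar's underside, z up. At the start it stands on the table.
- load_tray (a point): Centre of the inner floor of the blue tray that stands at the yellow loading mark (the tray nearest the robot) at the start. It turns with the dial; z up, x points to the dial's axis. The tray is square inside, 100 mm by 100 mm, with 3 mm walls 22 mm high above this floor, open at the top; its floor is 53 mm above the table. Five identical empty trays stand on the dial 60 degrees apart, 157 mm from the axis; the plywood dial plate is 450 mm across.
- trays: The six blue trays as one piece, fixed on the dial. Origin on the dial's axis at table height, z up; -x points to the tray to be loaded.
- knob_grip (a point): Middle of the grip bar of the black knob, on the dial's vertical axis, 115 mm above the table. The bar is 74 mm long (along this point's x; the end at -x carries a white line and points to the tray to be loaded), 16 mm thick (y) and 34 mm high (98 to 132 mm above the table), over a round 54 mm flange whose top is 98 mm above the table. Knob, plate and trays turn as one.
- index_knob: The black knob with its steel stem, fixed on the dial. Origin on the dial's axis at table height, same axes as knob_grip.
- dial (a joint): Turn of the dial in rad, 0 with the loaded tray at the yellow mark, growing clockwise seen from above. A spring roller drops into a notch every 20 degrees (0.349 rad): first click 0.349, second 0.698, third 1.047 rad. Leaving a notch takes about 0.3 N m (plan on a firm grip of the bar); past the crest halfway between two notches it pulls itself on into the next one. No end stop near the third click. At the start the dial rests in notch 0.
- dial_base: Fixed grey round base of the dial, 300 mm across, origin on the dial's axis at table height, z up; its -x axis points to the yellow loading mark and the green take-off mark stands 60 degrees clockwise (seen from above) of the yellow one. Both marks are small tabs 240 mm from the axis, 59 mm high.
- sanitiser: Bystander: white bottle with a blue cap, 64 mm across, 170 mm tall, standing; origin at the centre of its underside.
- carton: Bystander: small closed cardboard carton 110 x 80 x 70 mm; origin at the centre of its underside.
- driver: Bystander: red-handled screwdriver, 160 mm long, lying on the table; origin near its middle at table height.

How it is judged (in metres and radians):
On the way, in this order (a step that is already met when the one before it is completed fails the run):
1. all three fittings lie released and at rest in the tray, the tray still at the loading mark (x of bracket in the frame of load_tray between -0.044 and 0.044 m and y of bracket in the frame of load_tray between -0.044 and 0.044 m and z of bracket in the frame of load_tray between -0.006 and 0.024 m and x of buckle in the frame of load_tray between -0.044 and 0.044 m and y of buckle in the frame of load_tray between -0.044 and 0.044 m and z of buckle in the frame of load_tray between -0.006 and 0.024 m and x of joiner in the frame of load_tray between -0.044 and 0.044 m and y of joiner in the frame of load_tray between -0.044 and 0.044 m and z of joiner in the frame of load_tray between -0.006 and 0.024 m and x of bracket_end_a in the frame of load_tray between -0.051 and 0.051 m and y of bracket_end_a in the frame of load_tray between -0.051 and 0.051 m and x of bracket_end_b in the frame of load_tray between -0.051 and 0.051 m and y of bracket_end_b in the frame of load_tray between -0.051 and 0.051 m and contact force between the fingers and bracket below 0.1 N and contact force between the fingers and buckle below 0.1 N and contact force between the fingers and joiner below 0.1 N and linear speed of each of bracket, buckle, joiner below 0.03 m/s and value of joint dial between -0.12 and 0.12 rad), for 0.2 s.
2. turned by the knob over the first click (value of joint dial above 0.3 rad and contact force between the fingers and index_knob above 1 N).
3. turned by the knob over the second click (value of joint dial above 0.64 rad and contact force between the fingers and index_knob above 1 N).
4. turned by the knob to the third click and gripped there (value of joint dial between 0.95 and 1.145 rad and contact force between the fingers and index_knob above 4 N and distance between the grasp point and knob_grip below 0.03 m), for 0.3 s.
At the end, for the whole second after the job is handed in: The dial is still at the third notch (0.95 to 1.145 rad); the fingers stand around the knob's bar, within 30 mm of its middle, grip it with over 4 N and touch no tray or fitting; the three fittings lie still inside the tray, within 24 mm of its floor (all of step 4 and velocity of joint dial between -0.06 and 0.06 rad/s and contact force between each of the arm, the fingers and trays below 0.5 N and x of bracket in the frame of load_tray between -0.044 and 0.044 m and y of bracket in the frame of load_tray between -0.044 and 0.044 m and z of bracket in the frame of load_tray between -0.006 and 0.024 m and x of buckle in the frame of load_tray between -0.044 and 0.044 m and y of buckle in the frame of load_tray between -0.044 and 0.044 m and z of buckle in the frame of load_tray between -0.006 and 0.024 m and x of joiner in the frame of load_tray between -0.044 and 0.044 m and y of joiner in the frame of load_tray between -0.044 and 0.044 m and z of joiner in the frame of load_tray between -0.006 and 0.024 m and x of bracket_end_a in the frame of load_tray between -0.051 and 0.051 m and y of bracket_end_a in the frame of load_tray between -0.051 and 0.051 m and x of bracket_end_b in the frame of load_tray between -0.051 and 0.051 m and y of bracket_end_b in the frame of load_tray between -0.051 and 0.051 m and contact force between the fingers and bracket below 0.1 N and contact force between the fingers and buckle below 0.1 N and contact force between the fingers and joiner below 0.1 N and linear speed of each of bracket, buckle, joiner below 0.03 m/s); the arm keeps its last pose, push and grip.
It fails at once if the dial is turned past the third stop towards the fourth (value of joint dial above 1.25 rad).
It fails at once if the dial is turned anticlockwise out of its first notch (value of joint dial below -0.2 rad).
It fails at once if the dial is turned by pushing a tray instead of the knob (value of joint dial above 0.16 rad and contact force between any of the fingers, the arm and trays above 2 N).
It fails at once if a fitting is dropped from high above the tray instead of laid in ((horizontal distance between bracket and load_tray below 0.07 m and z of bracket in the frame of load_tray above 0.06 m and contact force between the fingers and bracket below 0.02 N) or (horizontal distance between buckle and load_tray below 0.07 m and z of buckle in the frame of load_tray above 0.06 m and contact force between the fingers and buckle below 0.02 N) or (horizontal distance between joiner and load_tray below 0.07 m and z of joiner in the frame of load_tray above 0.06 m and contact force between the fingers and joiner below 0.02 N)).
It fails at once if the bottle, the carton or the screwdriver is disturbed (distance of any of sanitiser, carton, driver from where it was at the start of the episode above 0.025 m or angle between any of sanitiser, carton's own z axis and vertical above 0.3 rad).
It also fails if it takes over 72 s, if anything falls off the work surface, if the arm or the gripper's body presses on something with over 40 N, if the wrist force passes 120 N, or if a joint passes its speed limit or range.

ROBOT

A 6-joint arm with a two-finger parallel gripper is mounted at the origin on the work surface. World frame = base frame: x ahead of the robot, y to its left, z up, the work surface at z = 0. Lengths are in m, angles in degrees, forces in N, time in s.
With the tool pointing down it reaches from about 0.275 to 0.875 m from the base axis. Payload 12.5 kg.
Tool frame: the origin (TCP) lies at the very end of the fingers, on their centre line; the grasp point (between the pads) lies behind it (robot.hold_point_z is the z of the grasp point in the tool frame, in m); z points along the fingers, x is the direction in which the jaws open and shut, and the axes are right-handed (so a half turn about z gives the same grasp; the last joint's range is limited). The gripper opens to 85 mm and grips with 20 to 120 N. Pads are 22 mm wide; open, the fingers measure 114 mm over their backs; the gripper's body (76 mm by 85 mm) begins 54 mm behind the grasp point. The pads swing forward as they close: fully open they stand 13 mm farther back than shut.
Start: joints at [-78.243, 20.094, 94.641, -0, 65.266, -4.847], TCP at [0.157, -0.527, 0.231] pointing down, gripper open.
Joint ranges: [-157.81, 157.81], [-45, 120.19], [0.68, 151.7], [-89.99, 269.99], [4.06, 180], [-164.3, 164.3]. Speed limits (degrees/s): [127.2, 127.2, 159.86, 180, 180, 180].

INTERFACE

Orientations are given as a 3x3 rotation matrix whose columns are the frame's x, y, z axes.
In Python, from station import robot gives the robot as it stands. The module is installed in compiled form; this text tells all that it offers.
- The arm moves only by the tool arm_command, never from a script. Its argument "moves" is a list that holds one entry, the list of rows, each a list of 7 numbers: the shift along the tool's x, y, z in m, then the turn, a rotation vector about the tool's x, y, z in rad, then the finger opening in m, from 0 to 0.0854. A call has 1 to 20 rows; each row is the pose to reach, as a shift and turn from the pose measured when the call began, along the tool's axes at that moment; what a row does not reach only later rows make up. A row lasts 1/8 s, in which the tool goes at most 62.5 mm and 10.7 degrees, less where a joint would pass 70% of its speed; a pose out of reach is approached as far as the arm can. A call with a gripper value outside its range is refused whole. The fingers move at their own pace and stop on an object; "squeeze" is the grip in N (left out, the last holds). Time passes only in rows, so rows that repeat a pose let the fingers close. It gives the time, the measured TCP pose, the force and the opening at its end, in the units of the state.
- robot.get_obs(): the state, without advancing time (a new reading comes with each control period).
- robot.snapshot(name): name is "scene" or "top" or "wrist"; returns the picture (420x560x3 uint8, red, green, blue); there is no depth.
- robot.camera_params(name): a dict with "fx", "fy", "cx", "cy" (pixels), "k1" (the pictures are not rectified: a ray, as slopes to the right and down, at radius r is drawn at 1 + k1 r^2 times it, then the intrinsics apply), "R" (3x3) and "t" (3): a world point X has camera coordinates R X + t. Camera axes: x right, y down, z forward; pixel columns grow to the right and rows downward; lengths in m; the calibration is good to about 2 mm. A picture is of the moment at which its call begins: read the wrist's pose just before it. camera_params takes no time and is no camera call; for the wrist camera it gives the pose at the moment of the call.
- robot.close_job(): hands the job in, once; it reports no verdict.
The state is a dict: "clock": time; "joint_positions": joint angles; "joint_vel": joint speeds; "joint_torque": joint torques, N m; "eef_pos": TCP position; "tool_rot": TCP orientation; "contact_force": force on the tool from outside, world axes, zero at the start; "moment": the same for the moment, N m; "opening": finger opening in m.
Only numpy, scipy, OpenCV 4.12 (cv2) and the standard library are available. Lean on these libraries where they do the work, as an engineer would, in place of code of your own. Each camera call takes 0.05 s, during which the arm holds its last target. There are 200 camera calls.

## Working session

There is one attempt and no reset: what is moved stays moved. The work goes in short steps, Python scripts to look and compute and a tool call to move; the robot and the scene stay as the last step left them, time stands still between calls to the robot, and variables do not carry over. Pictures are saved under pics/ and viewed, about 8 in all and at most 12, crops included, and the job is handed in when it is done.

Besides the shell and the picture viewer there is one more tool, called after "Request:" as name([rows], argument=value, ...), one row to a line, values as JSON. arm_command: Moves the arm, as the interface text tells. Its arguments: {"type":"object","properties":{"moves":{"type":"array","items":{"type":"array","items":{"type":"array","items":{"type":"number"}}}},"squeeze":{"type":"number"}},"required":["moves"]}

```bash
mkdir -p pics
cat > h.py <<'E'
import numpy as np, cv2
from station import robot
def snap(n,f):
    P=robot.camera_params(n); im=robot.snapshot(n); cv2.imwrite(f,im[:,:,::-1]); np.savez(f+'.npz',im=im,**{k:np.array(v) for k,v in P.items()}); return im
def load(f): return np.load(f+'.npz')
def px2w(P,u,v,z):
    K=np.array([[P['fx'],0,P['cx']],[0,P['fy'],P['cy']],[0,0,1]],float)
    x,y=cv2.undistortPoints(np.array([[[u,v]]],float),K,np.array([P['k1'],0,0,0],float))[0,0]
    # k1 on undistorted radius: same as opencv model
    R=np.array(P['R']);t=np.array(P['t']);c=-R.T@t;d=R.T@np.array([x,y,1]);return c+d*(z-c[2])/d[2]
def w2px(P,X):
    c=np.array(P['R'])@np.array(X)+np.array(P['t']);x,y=c[:2]/c[2];s=1+P['k1']*(x*x+y*y);return np.array([P['fx']*x*s+P['cx'],P['fy']*y*s+P['cy']])
E
python3 - <<'E'
from h import *
o=robot.get_obs();print(o['eef_pos'],o['tool_rot'],o['contact_force'],robot.hold_point_z)
a=snap('top','pics/top0.png');b=snap('scene','pics/sc0.png')
for n in('top','scene'):print(robot.camera_params(n))
cv2.imwrite('pics/top0b.png',cv2.resize(a[:,:,::-1],(800,600),interpolation=cv2.INTER_CUBIC))
E
```

```text
[ 0.15712028 -0.5267313   0.23074453] [[ 2.85671409e-01 -9.58327606e-01 -2.14084444e-04]
 [-9.58326884e-01 -2.85671458e-01  1.18377091e-03]
 [-1.19559815e-03 -1.33006624e-04 -9.99999276e-01]] [0.18715451 0.36649648 1.15857106] -0.0187
{'fx': 405.8719608354989, 'fy': 405.8719608354989, 'cx': 277.9533515472013, 'cy': 203.7668776097881, 'k1': 0.001863691297669652, 'R': array([[-1.24124571e-02, -9.99922645e-01, -7.96956884e-04],
       [-9.98005677e-01,  1.24379858e-02, -6.18867054e-02],
       [ 6.18918306e-02,  2.72014224e-05, -9.98082863e-01]]), 't': array([0.00260699, 0.4891219 , 1.04979522])}
{'fx': 436.1679222165757, 'fy': 436.1679222165757, 'cx': 280.3546754920623, 'cy': 208.51573788574214, 'k1': -0.008079726021904434, 'R': array([[ 0.77652401,  0.62999257,  0.01094684],
       [ 0.4136592 , -0.49661412, -0.76305994],
       [-0.47528574,  0.59706263, -0.64623501]]), 't': array([-0.39881377, -0.12935897,  1.51039521])}
```

View pics/top0b.png

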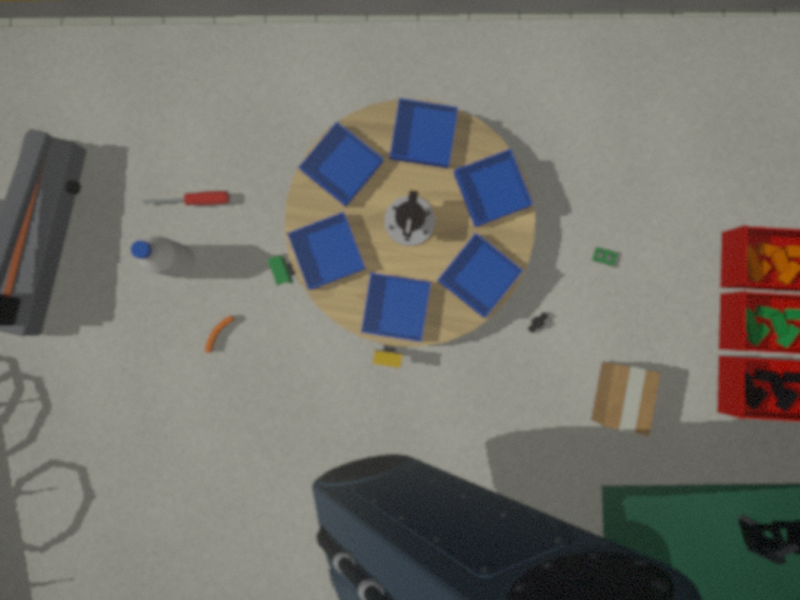

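View pics/sc0.png

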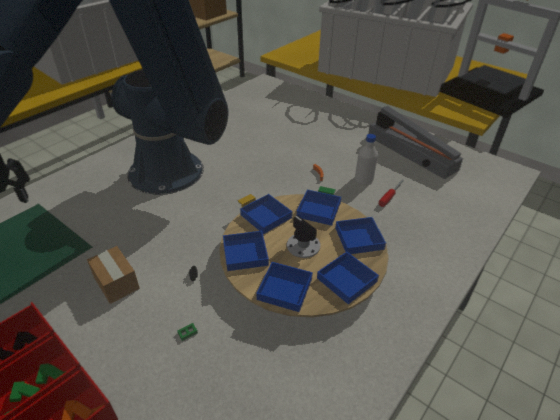

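The top view shows (800x600 px) the bracket near (220,333), buckle (605,257), joiner (540,321), yellow mark (388,357), green mark (280,269), and knob (411,213). The bottle, screwdriver and carton are clear of the work. Next I'll enlarge a montage of the parts.

Run:
```python
from h import *
P=load('pics/top0.png');im=P['im']
def c(u,v,w=33,h=25,s=(400,300)):
    r=im[v-h:v+h,u-w:u+w,::-1].copy();print(u-w,v-h,s[0]/(2*w));r=cv2.resize(r,s,interpolation=cv2.INTER_CUBIC);return cv2.convertScaleAbs(r,alpha=1.3)
m=np.vstack([np.hstack([c(154,233),c(424,180)]),np.hstack([c(378,225),c(288,150)])])
cv2.imwrite('pics/m.png',m)
for u,v,z in [(154,233,.009),(424,180,.006),(378,225,.01),(288,153,.115),(278,214,.06),(284,215,.053)]:print(px2w(P,u,v,z))
```

```text
121 208 6.0606060606060606
391 155 6.0606060606060606
345 200 6.0606060606060606
255 125 6.0606060606060606
[0.41660621 0.32313552 0.009     ]
[ 0.54806156 -0.3919343   0.006     ]
[ 0.43027363 -0.26560597  0.01      ]
[ 0.60447749 -0.02905996  0.115     ]
[ 0.46060953 -0.00327543  0.06      ]
[ 0.45815142 -0.01839756  0.053     ]
```

View pics/m.png

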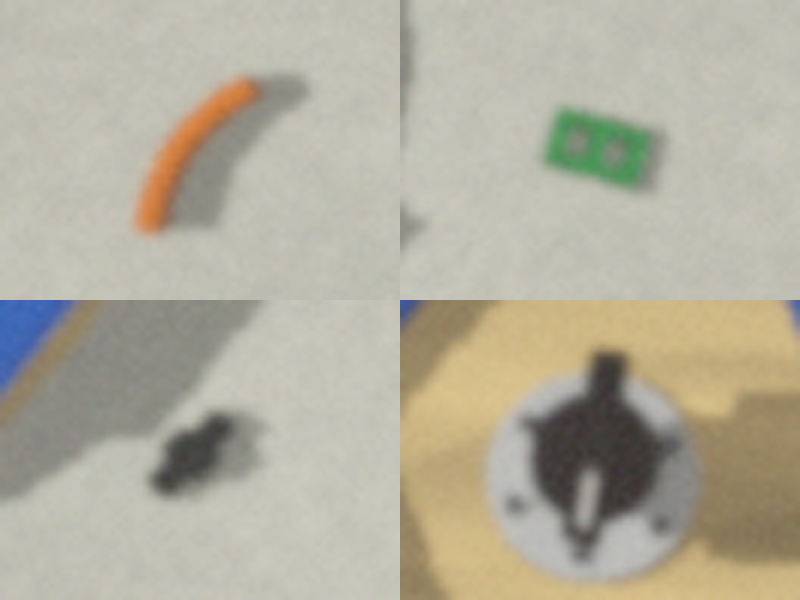

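```bash
cat > fit.py <<'E'
from h import *
from scipy.optimize import minimize
P=load('pics/top0.png');im=P['im']
p=lambda x,y,z,X=121,Y=208,ox=0,oy=0: px2w(P,X+(x-ox)/6.0606-.5,Y+(y-oy)/6.0606-.5,z)
S=4
hsv=cv2.cvtColor(im,cv2.COLOR_RGB2HSV);B=(hsv[:,:,0]>100)&(hsv[:,:,0]<130)&(hsv[:,:,1]>130);B[:60]=0;B[:,:190]=0;B[:,390:]=0;B[245:]=0
B=cv2.resize(B.astype(np.uint8)*255,None,fx=S,fy=S,interpolation=cv2.INTER_LINEAR)>127
def cost(q):
    M=np.zeros(B.shape,np.uint8)
    for k in range(6):
        a=q[2]+k*np.pi/3;e=np.array([np.cos(a),np.sin(a)]);n=np.array([-e[1],e[0]]);pts=[]
        for z in(.051,.075):
            for s,t in((1,1),(1,-1),(-1,-1),(-1,1)):
                xy=q[:2]+e*(.157+s*.053)+n*t*.053;pts.append((w2px(P,[*xy,z])+.5)*S)
        cv2.fillConvexPoly(M,cv2.convexHull(np.array(pts,np.float32)).astype(np.int32),1)
    M=M>0;return 1-(M&B).sum()/(M|B).sum()
if __name__=='__main__':
    print('bracket',p(248,90,.018),p(150,225,.018),p(178,145,.018))
    print('buckle',*[p(x,y,.012,391,155,400) for x,y in((560,108),(655,135),(640,188),(547,160))])
    print('joiner',p(228,422,.012,345,200,0,300),p(162,485,.012,345,200,0,300),p(193,453,.02,345,200,0,300))
    print('knob',p(608,355,.132,255,125,400,300),p(583,550,.115,255,125,400,300))
    r=min((minimize(cost,[.6,-.03,a],method='Nelder-Mead',options=dict(initial_simplex=[[.6,-.03,a],[.615,-.03,a],[.6,-.015,a],[.6,-.03,a+.1]])) for a in (0,.15,-.15)),key=lambda r:r.fun);print(r.x,r.fun)
    for k in range(6): a=r.x[2]+k*np.pi/3;print(k,np.degrees(a),r.x[:2]+.157*np.array([np.cos(a),np.sin(a)]))
E
python3 fit.py
```

```text
bracket [0.44414572 0.30120737 0.018     ] [0.38678531 0.34293864 0.018     ] [0.42089064 0.33117303 0.018     ]
buckle [ 0.56800245 -0.37171669  0.012     ] [ 0.55563926 -0.41268346  0.012     ] [ 0.53252563 -0.40532877  0.012     ] [ 0.54528163 -0.36529545  0.012     ]
joiner [ 0.44419718 -0.27631226  0.012     ] [ 0.41733348 -0.2470197   0.012     ] [ 0.43092329 -0.25886504  0.02      ]
knob [ 0.64754594 -0.03118933  0.132     ] [ 0.57379645 -0.02072904  0.115     ]
[ 0.61167801 -0.02850153 -0.17044046] 0.2165875593305021
0 -9.765519216518097 [ 0.7664031  -0.05513131]
1 50.2344807834819 [0.71210262 0.09217944]
2 110.23448078348189 [0.55737753 0.11880922]
3 170.2344807834819 [ 0.45695292 -0.00187175]
4 230.2344807834819 [ 0.51125339 -0.1491825 ]
5 290.23448078348196 [ 0.66597849 -0.17581228]
```

```bash
cat > go.py <<'E'
import sys
from h import *
from scipy.spatial.transform import Rotation as Ro
def go(*ts):
    o=robot.get_obs();R0=np.array(o['tool_rot']);p0=np.array(o['eef_pos'])
    print('t',o['clock'],'p',p0.round(4),'jaw',np.degrees(np.arctan2(R0[1,0],R0[0,0])).round(1),'open',round(o['opening'],4),'j1,j6',np.round(o['joint_positions'],1)[[0,5]])
    for x,y,z,a in ts:
        a=np.radians(a);c,s=np.cos(a),np.sin(a);R=np.array([[c,s,0],[s,-c,0],[0,0,-1]])
        print((R0.T@(np.array([x,y,z])-p0)).round(4).tolist(),Ro.from_matrix(R0.T@R).as_rotvec().round(4).tolist())
if __name__=='__main__': go(*[tuple(map(float,s.split(','))) for s in sys.argv[1:]])
E
python3 go.py .55,-.389,.2,-17.4
```

```text
t 0.1 p [ 0.1571 -0.5268  0.2308] jaw -73.4 open 0.0855 j1,j6 [-78.2  -4.8]
[-0.0197, -0.4158, 0.0309] [-0.0006, 0.0009, -0.9773]
```

Request:
arm_command([
  [[-0.02,-0.416,0.031,0,0.001,-0.977,0.06],[-0.02,-0.416,0.031,0,0.001,-0.977,0.06],[-0.02,-0.416,0.031,0,0.001,-0.977,0.06],[-0.02,-0.416,0.031,0,0.001,-0.977,0.06],[-0.02,-0.416,0.031,0,0.001,-0.977,0.06],[-0.02,-0.416,0.031,0,0.001,-0.977,0.06],[-0.02,-0.416,0.031,0,0.001,-0.977,0.06],[-0.02,-0.416,0.031,0,0.001,-0.977,0.06],[-0.02,-0.416,0.031,0,0.001,-0.977,0.06],[-0.02,-0.416,0.031,0,0.001,-0.977,0.06],[-0.02,-0.416,0.031,0,0.001,-0.977,0.06]],
])

```text
clock: 1.48
eef_pos: [0.5494, -0.3893, 0.2002]
tool_rot: [[0.954, -0.3, 0.001], [-0.3, -0.954, 0.0], [0.001, -0.0, -1.0]]
contact_force: [0.6, 0.4, 0.2]
opening: 0.06
```

Run:
```python
from h import *
from go import go
a=snap('wrist','pics/w1.png');P=load('pics/w1.png')
go((.55,-.389,.002,-17.4))
print(w2px(P,[.55,-.389,.012]), P['R'],P['t'])
b=snap('top','pics/top1.png')
s=cv2.resize(a[:,:,::-1],(800,600),interpolation=cv2.INTER_CUBIC);cv2.imwrite('pics/w1b.png',s)
```

```text
t 1.525 p [ 0.5495 -0.3892  0.2002] jaw -17.5 open 0.0599 j1,j6 [-39.3 -21.8]
[0.0003, -0.0003, 0.1982] [-0.0003, -0.0006, -0.0013]
[279.01247125 182.01833689] [[ 9.53982481e-01 -2.99862181e-01  3.13538990e-04]
 [-2.89688338e-01 -9.21344320e-01  2.59239872e-01]
 [-7.74473561e-02 -2.47401125e-01 -9.65812917e-01]] [-0.64053377 -0.22461251  0.29378353]
```

View pics/w1b.png

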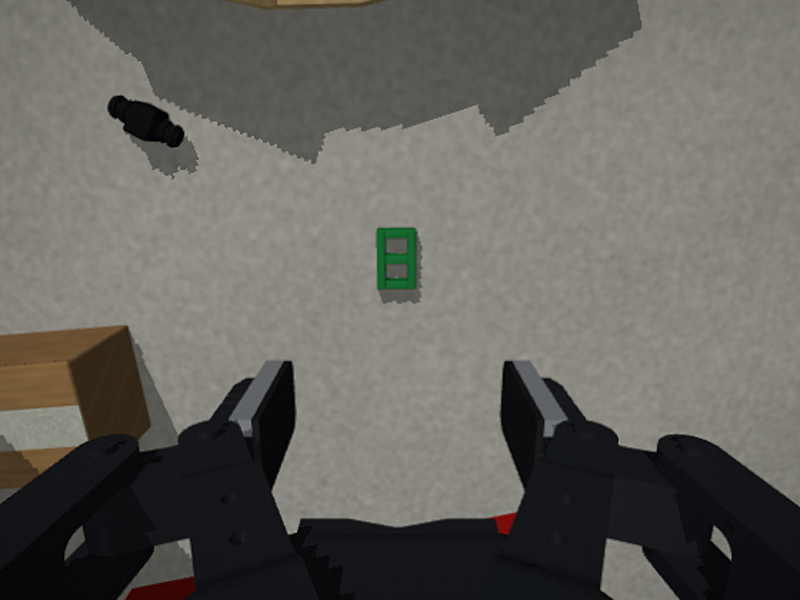

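The wrist view shows the buckle at (397,258), within 2 mm of the estimate and aligned with the jaws, and the joiner at (146,121). Next I descend and grip.

Request:
arm_command([
  [[0,0,0.06,0,0,0,0.05],[0,0,0.12,0,0,0,0.05],[0,0,0.17,0,0,0,0.05],[0,0,0.196,0,0,0,0.05],[0,0,0.197,0,0,0,0.05],[0,0,0.197,0,0,0,0.0],[0,0,0.197,0,0,0,0.0],[0,0,0.197,0,0,0,0.0],[0,0,0.197,0,0,0,0.0],[0,0,0.16,0,0,0,0.0],[0,0,0.1,0,0,0,0.0],[0,0,0.06,0,0,0,0.0]],
], squeeze=30)

```text
clock: 3.08
eef_pos: [0.5502, -0.3895, 0.1437]
tool_rot: [[0.954, -0.3, 0.003], [-0.3, -0.954, -0.002], [0.004, 0.001, -1.0]]
contact_force: [0.5, -0.2, 0.4]
opening: 0.025
```

Run:
```python
from h import *
from go import go
a=snap('wrist','pics/w2.png')
P=load('pics/w1.png');q=lambda u,v,z:px2w(P,u/800*560-.25,v/600*420-.25,z)
print('joiner',q(146,121,.02),q(118,105,.012),q(175,134,.012))
go((.46,-.2,.17,-17.4))
cv2.imwrite('pics/w2b.png',a[:,:,::-1])
```

```text
joiner [ 0.43215223 -0.26172815  0.02      ] [ 0.41631865 -0.24643257  0.012     ] [ 0.44265083 -0.27253802  0.012     ]
t 3.125 p [ 0.5518 -0.3907  0.1489] jaw -17.5 open 0.0246 j1,j6 [-39.3 -21.8]
[-0.1446, -0.1543, -0.023] [0.0033, -0.0097, -0.001]
```

View pics/w2b.png

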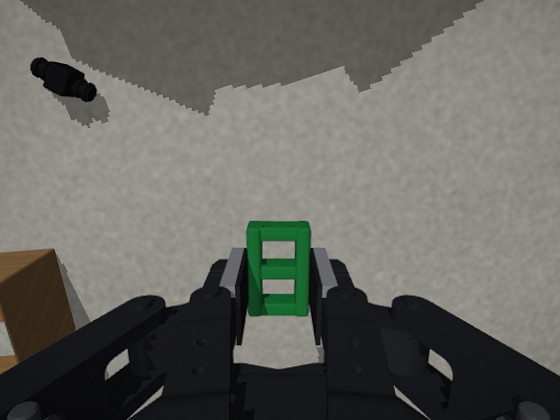

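The buckle is held squarely. I'll go to a viewpoint short of the tray so the wrist camera can locate it.

```bash
python3 go.py .5,-.12,.2,-9
```

```text
t 3.125 p [ 0.5518 -0.3907  0.1489] jaw -17.5 open 0.0246 j1,j6 [-39.3 -21.8]
[-0.1301, -0.2426, -0.0531] [0.004, -0.0095, -0.1476]
```

Request:
arm_command([
  [[-0.03,-0.03,-0.051,0.004,-0.01,-0.03,0.0],[-0.06,-0.08,-0.051,0.004,-0.01,-0.15,0.0],[-0.13,-0.243,-0.053,0.004,-0.01,-0.148,0.0],[-0.13,-0.243,-0.053,0.004,-0.01,-0.148,0.0],[-0.13,-0.243,-0.053,0.004,-0.01,-0.148,0.0],[-0.13,-0.243,-0.053,0.004,-0.01,-0.148,0.0],[-0.13,-0.243,-0.053,0.004,-0.01,-0.148,0.0]],
])

```text
clock: 4.0
eef_pos: [0.5005, -0.1199, 0.2003]
tool_rot: [[0.988, -0.156, 0.0], [-0.156, -0.988, -0.0], [0.001, 0.0, -1.0]]
contact_force: [0.0, -0.2, -0.8]
opening: 0.025
```

Run:
```python
from h import *
from go import go
go()
a=snap('wrist','pics/w3.png');P=load('pics/w3.png')
cv2.imwrite('pics/w3b.png',cv2.resize(a[:,:,::-1],(800,600),interpolation=cv2.INTER_CUBIC))
```

```text
t 4.0 p [ 0.5005 -0.1199  0.2003] jaw -8.9 open 0.025 j1,j6 [-18.6  -9.7]
```

View pics/w3b.png

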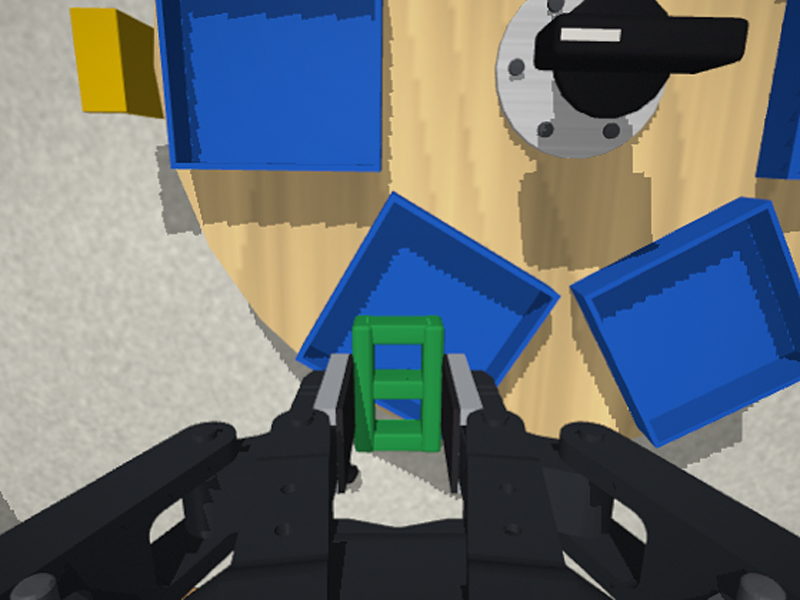

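The picture shows the load tray's near rim corners at (172,167) and (381,171). The neighbouring tray's rim corners are at (394,194), (558,297) and (297,358), and the knob's white line runs at (561–620, 34).

```bash
cat > dialfit.py <<'E'
from h import *
from scipy.optimize import least_squares
P=load('pics/w3.png')
q=lambda u,v,z:px2w(P,u*.7-.15,v*.7-.15,z)[:2]
obs=[(np.pi,172,167),(np.pi,381,171),(np.pi+np.pi/3,394,194),(np.pi+np.pi/3,558,297),(np.pi+np.pi/3,297,358),(np.pi*5/3,572,288),(np.pi*5/3,770,201),(np.pi*5/3,657,446)]
W=[q(u,v,.075) for _,u,v in obs]
def corners(c,a):
    e=np.array([np.cos(a),np.sin(a)]);n=np.array([-e[1],e[0]]);return [c+e*(.157+s*.053)+n*t*.053 for s in(1,-1) for t in(1,-1)]
def f(p):
    r=[]
    for (k,_,_),w in zip(obs,W):
        cs=corners(p[:2],p[2]+k);d=[c-w for c in cs];r+=list(min(d,key=np.linalg.norm))
    return np.array(r)
r=least_squares(f,[.61,-.028,-.16],loss='soft_l1',f_scale=.002)
print(r.x,np.degrees(r.x[2]));print((f(r.x)*1000).reshape(-1,2).round(1).tolist())
c,a=r.x[:2],r.x[2];e=np.array([np.cos(a),np.sin(a)]);n=np.array([-e[1],e[0]]);T=c-.157*e;print('tray',T)
for nm,x,y in(('buckle',.017,-.023),('joiner',.018,.024),('brk mid',-.024,0)):print(nm,T+e*x+n*y)
print('line',q(561,34,.132),q(620,34,.132),'bar end',q(747,30,.125))
E
python3 dialfit.py
```

```text
[ 0.61207912 -0.02577612 -0.17191593] -9.85005725767278
[[-1.2, 0.1], [-0.5, 0.5], [-1.0, 1.3], [1.9, 0.7], [-1.8, -0.1], [6.1, -5.2], [1.0, 0.9], [-0.4, -1.4]]
tray [0.45739348 0.00108192]
buckle [ 0.47020827 -0.02448722]
joiner [0.47923383 0.02164887]
brk mid [0.43374727 0.00518761]
line [ 0.57749329 -0.02051973] [ 0.59935404 -0.02382022] bar end [ 0.65132791 -0.02861379]
```

```bash
python3 go.py .4702,-.0245,.12,-9.85 .4702,-.0245,.058,-9.85 .432,-.25,.2,42.5
```

```text
t 4.05 p [ 0.5005 -0.1204  0.2001] jaw -9.0 open 0.0249 j1,j6 [-18.7  -9.7]
[-0.0449, -0.09, 0.0801] [0.0002, -0.0002, 0.0147]
[-0.0449, -0.09, 0.1421] [0.0002, -0.0002, 0.0147]
[-0.0473, 0.1388, 0.0002] [0.0003, -0.0001, -0.899]
```

Request:
arm_command([
  [[-0.022,-0.045,0.0,0,0,0.015,0.0],[-0.045,-0.09,0.03,0,0,0.015,0.0],[-0.045,-0.09,0.08,0,0,0.015,0.0],[-0.045,-0.09,0.12,0,0,0.015,0.0],[-0.045,-0.09,0.138,0,0,0.015,0.0],[-0.045,-0.09,0.142,0,0,0.015,0.0],[-0.045,-0.09,0.142,0,0,0.015,0.0],[-0.045,-0.09,0.142,0,0,0.015,0.032],[-0.045,-0.09,0.142,0,0,0.015,0.032],[-0.045,-0.09,0.142,0,0,0.015,0.032],[-0.045,-0.09,0.12,0,0,0.015,0.032],[-0.045,-0.09,0.06,0,0,0.015,0.032],[-0.045,-0.07,0.0,0,0,0.015,0.05]],
])

```text
clock: 5.68
eef_pos: [0.4667, -0.0435, 0.201]
tool_rot: [[0.985, -0.17, -0.0], [-0.17, -0.985, -0.0], [-0.0, 0.0, -1.0]]
contact_force: [1.8, -0.3, 0.8]
opening: 0.049
```

```bash
python3 go.py .4315,-.2605,.2,42.5 .4315,-.2605,.004,42.5
```

```text
t 5.675 p [ 0.4667 -0.0435  0.201 ] jaw -9.8 open 0.049 j1,j6 [-11.   -1.2]
[0.0021, 0.2198, 0.0011] [-0.0001, 0.0004, -0.9125]
[0.0022, 0.2198, 0.1971] [-0.0001, 0.0004, -0.9125]
```

Request:
arm_command([
  [[0.002,0.22,0.02,0,0,-0.938,0.05],[0.002,0.22,0.02,0,0,-0.938,0.05],[0.002,0.22,0.02,0,0,-0.938,0.05],[0.002,0.22,0.02,0,0,-0.938,0.05],[0.002,0.22,0.06,0,0,-0.938,0.05],[0.002,0.22,0.1,0,0,-0.938,0.05],[0.002,0.22,0.1,0,0,-0.938,0.05]],
])

```text
clock: 6.55
eef_pos: [0.43, -0.2599, 0.0992]
tool_rot: [[0.721, 0.693, -0.004], [0.693, -0.721, 0.003], [-0.001, -0.005, -1.0]]
contact_force: [0.5, 0.0, 0.2]
opening: 0.0499
```

Run:
```python
from h import *
from go import go
a=snap('wrist','pics/w4.png');P=load('pics/w4.png')
go((.4315,-.2605,.004,44))
print(w2px(P,[.4315,-.2605,.02]))
cv2.imwrite('pics/w4b.png',a[:,:,::-1])
```

```text
t 6.6 p [ 0.431  -0.2605  0.101 ] jaw 43.8 open 0.0498 j1,j6 [-36.4 -80.3]
[0.0004, 0.0005, 0.097] [-0.002, 0.0006, -0.0027]
[279.13900999 219.13125848]
```

View pics/w4b.png

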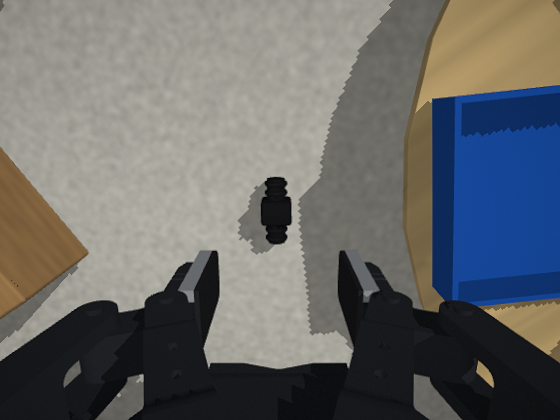

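The joiner collar is at (276,211) against (279,219) predicted, so I correct by about −2 mm in x and −5 mm in y, then grip and lift.

Request:
arm_command([
  [[-0.002,-0.005,0.05,-0.002,0,-0.003,0.045],[-0.002,-0.005,0.092,-0.002,0,-0.003,0.045],[-0.002,-0.005,0.097,-0.002,0,-0.003,0.045],[-0.002,-0.005,0.097,-0.002,0,-0.003,0.045],[-0.002,-0.005,0.097,-0.002,0,-0.003,0.0],[-0.002,-0.005,0.097,-0.002,0,-0.003,0.0],[-0.002,-0.005,0.097,-0.002,0,-0.003,0.0],[-0.002,-0.005,0.097,-0.002,0,-0.003,0.0],[-0.002,-0.005,0.06,-0.002,0,-0.003,0.0],[-0.002,-0.005,0.0,-0.002,0,-0.003,0.0],[-0.002,-0.005,-0.06,-0.002,0,-0.003,0.0],[-0.002,-0.005,-0.08,-0.002,0,-0.003,0.0]],
])

```text
clock: 8.1
eef_pos: [0.4274, -0.2591, 0.1856]
tool_rot: [[0.719, 0.695, 0.005], [0.695, -0.719, -0.004], [0.0, 0.007, -1.0]]
contact_force: [-0.2, 0.2, -2.0]
opening: 0.0188
```

Run:
```python
from h import *
from go import go
a=snap('wrist','pics/w5.png')
go((.4792,-.06,.18,-9.85))
cv2.imwrite('pics/w5b.png',a[:,:,::-1])
```

```text
t 8.15 p [ 0.4277 -0.2593  0.1865] jaw 44.0 open 0.0194 j1,j6 [-36.5 -80.5]
[0.1755, -0.1076, 0.0058] [0.0067, -0.0042, 0.9401]
```

Request:
arm_command([
  [[0.04,-0.03,-0.01,0.007,-0.004,0.19,0.0],[0.175,-0.108,0.0,0.007,-0.004,0.94,0.0],[0.175,-0.108,0.0,0.007,-0.004,0.94,0.0],[0.175,-0.108,0.0,0.007,-0.004,0.94,0.0],[0.175,-0.108,0.0,0.007,-0.004,0.94,0.0],[0.175,-0.108,0.0,0.007,-0.004,0.94,0.0],[0.175,-0.108,0.0,0.007,-0.004,0.94,0.0]],
])

```text
clock: 9.02
eef_pos: [0.4784, -0.0599, 0.1857]
tool_rot: [[0.985, -0.17, -0.0], [-0.17, -0.985, 0.0], [-0.0, -0.0, -1.0]]
contact_force: [0.3, 0.0, -0.4]
opening: 0.0192
```

Run:
```python
from h import *
from go import go
a=snap('wrist','pics/w6.png')
go((.4792,.0216,.12,-9.85),(.4792,.0216,.059,-9.85))
cv2.imwrite('pics/w6b.png',a[:,:,::-1])
```

```text
t 9.075 p [ 0.4784 -0.0601  0.1857] jaw -9.8 open 0.0191 j1,j6 [-12.7  -3. ]
[-0.013, -0.0806, 0.0657] [-0.0003, 0.0002, 0.0015]
[-0.013, -0.0806, 0.1267] [-0.0003, 0.0002, 0.0015]
```

View pics/w6b.png

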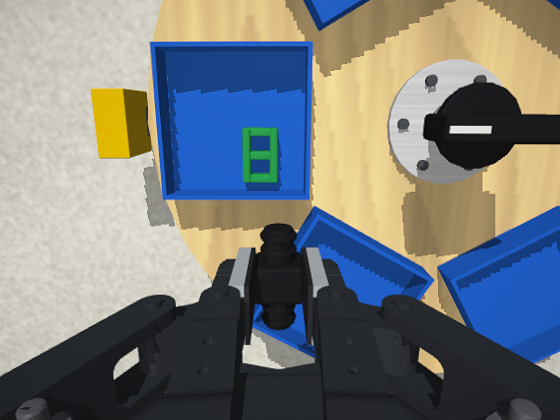

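The buckle lies in the tray at (260,155) as planned, and the joiner is held squarely. Now I place the joiner behind it.

Request:
arm_command([
  [[-0.013,-0.06,0.0,0,0,0.002,0.0],[-0.013,-0.081,0.03,0,0,0.002,0.0],[-0.013,-0.081,0.07,0,0,0.002,0.0],[-0.013,-0.081,0.11,0,0,0.002,0.0],[-0.013,-0.081,0.124,0,0,0.002,0.0],[-0.013,-0.081,0.127,0,0,0.002,0.0],[-0.013,-0.081,0.127,0,0,0.002,0.0],[-0.013,-0.081,0.127,0,0,0.002,0.03],[-0.013,-0.081,0.127,0,0,0.002,0.03],[-0.013,-0.081,0.127,0,0,0.002,0.03],[-0.013,-0.081,0.1,0,0,0.002,0.03],[-0.013,-0.081,0.04,0,0,0.002,0.03],[-0.013,-0.09,0.0,0,0,0.002,0.04]],
])

```text
clock: 10.7
eef_pos: [0.4811, 0.0307, 0.1882]
tool_rot: [[0.985, -0.172, 0.002], [-0.172, -0.985, 0.0], [0.002, -0.0, -1.0]]
contact_force: [0.0, 0.2, -0.2]
opening: 0.0401
```

```bash
python3 go.py .421,.32,.2,54 .421,.32,.13,54
```

```text
t 10.7 p [0.4811 0.0307 0.1882] jaw -9.9 open 0.0401 j1,j6 [-1.9  8. ]
[-0.109, -0.2747, -0.0119] [0.0005, -0.0018, -1.1154]
[-0.1091, -0.2746, 0.0581] [0.0005, -0.0018, -1.1154]
```

Request:
arm_command([
  [[-0.109,-0.275,-0.01,0,-0.002,-1.115,0.05],[-0.109,-0.275,-0.01,0,-0.002,-1.115,0.05],[-0.109,-0.275,-0.01,0,-0.002,-1.115,0.05],[-0.109,-0.275,-0.01,0,-0.002,-1.115,0.05],[-0.109,-0.275,0.02,0,-0.002,-1.115,0.05],[-0.109,-0.275,0.058,0,-0.002,-1.115,0.05],[-0.109,-0.275,0.058,0,-0.002,-1.115,0.05],[-0.109,-0.275,0.058,0,-0.002,-1.115,0.05]],
])

```text
clock: 11.7
eef_pos: [0.4219, 0.3203, 0.1314]
tool_rot: [[0.592, 0.806, 0.001], [0.806, -0.592, 0.0], [0.001, 0.001, -1.0]]
contact_force: [0.9, -0.2, 1.1]
opening: 0.0502
```

Run:
```python
from h import *
from go import go
a=snap('wrist','pics/w7.png');P=load('pics/w7.png')
go()
print(w2px(P,[.421,.331,.018]),w2px(P,[.444,.301,.018]),w2px(P,[.387,.343,.018]))
cv2.imwrite('pics/w7b.png',a[:,:,::-1])
```

```text
t 11.75 p [0.4221 0.3203 0.1317] jaw 53.7 open 0.0498 j1,j6 [ 32.2 -21.6]
[288.94070737 193.22077754] [274.44640715 240.37158684] [274.41385955 145.134204  ]
```

View pics/w7b.png

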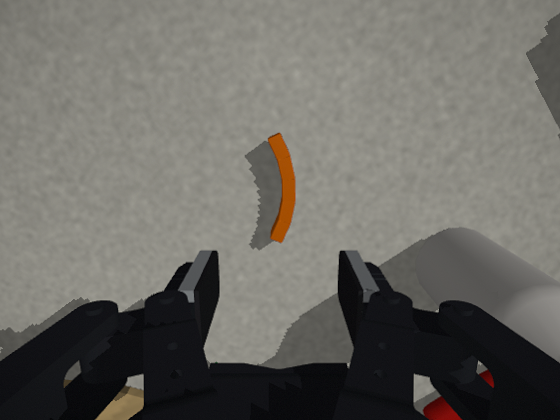

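Run:
```python
from h import *
from go import go
P=load('pics/w7.png');t=px2w(P,289,188,.018);print(t,px2w(P,275,135,.018),px2w(P,278,241,.018))
go((t[0],t[1],.004,55.3))
```

```text
[0.41789192 0.33329501 0.018     ] [0.38162219 0.34747091 0.018     ] [0.4459819  0.30285298 0.018     ]
t 11.75 p [0.4221 0.3203 0.1317] jaw 53.7 open 0.0498 j1,j6 [ 32.2 -21.6]
[0.0078, -0.0112, 0.1277] [0.0011, -0.0015, -0.0272]
```

The bracket's mid is at (289,188) and its ends at (275,135) and (278,241), tilted 1.6°. Gripping at mid length.

Request:
arm_command([
  [[0.008,-0.011,0.05,0,0,-0.027,0.045],[0.008,-0.011,0.1,0,0,-0.027,0.045],[0.008,-0.011,0.125,0,0,-0.027,0.045],[0.008,-0.011,0.128,0,0,-0.027,0.045],[0.008,-0.011,0.128,0,0,-0.027,0.0],[0.008,-0.011,0.128,0,0,-0.027,0.0],[0.008,-0.011,0.128,0,0,-0.027,0.0],[0.008,-0.011,0.128,0,0,-0.027,0.0],[0.008,-0.011,0.128,0,0,-0.027,0.0],[0.008,-0.011,0.09,0,0,-0.027,0.0],[0.008,-0.011,0.03,0,0,-0.027,0.0],[0.008,-0.011,-0.03,0,0,-0.027,0.0],[0.008,-0.011,-0.06,0,0,-0.027,0.0]],
])

```text
clock: 13.38
eef_pos: [0.4186, 0.3337, 0.1959]
tool_rot: [[0.57, 0.822, 0.006], [0.822, -0.57, 0.004], [0.006, 0.003, -1.0]]
contact_force: [-0.2, 1.0, -1.0]
opening: 0.0092
```

```bash
python3 go.py .4337,.0052,.19,-9.85
```

```text
t 13.375 p [0.4186 0.3337 0.1959] jaw 55.3 open 0.0092 j1,j6 [ 33.6 -21.7]
[-0.2614, 0.1996, 0.0049] [-0.0009, -0.0075, 1.1367]
```

Request:
arm_command([
  [[-0.05,0.04,0.0,0,-0.007,0.19,0.0],[-0.261,0.2,0.005,0,-0.007,1.137,0.0],[-0.261,0.2,0.005,0,-0.007,1.137,0.0],[-0.261,0.2,0.005,0,-0.007,1.137,0.0],[-0.261,0.2,0.005,0,-0.007,1.137,0.0],[-0.261,0.2,0.005,0,-0.007,1.137,0.0],[-0.261,0.2,0.005,0,-0.007,1.137,0.0],[-0.261,0.2,0.005,0,-0.007,1.137,0.0]],
])

```text
clock: 14.38
eef_pos: [0.4343, 0.0059, 0.1902]
tool_rot: [[0.986, -0.168, 0.001], [-0.168, -0.986, 0.001], [0.0, -0.001, -1.0]]
contact_force: [0.1, 0.5, 0.7]
opening: 0.0093
```

Run:
```python
from h import *
from go import go
a=snap('wrist','pics/w8.png')
go((.4337,.0052,.0595,-9.85))
cv2.imwrite('pics/w8b.png',a[:,:,::-1])
```

```text
t 14.425 p [0.4343 0.0061 0.1902] jaw -9.6 open 0.0091 j1,j6 [-5.4  4.2]
[-0.0005, 0.0012, 0.1307] [-0.0011, -0.0003, 0.0037]
```

View pics/w8b.png

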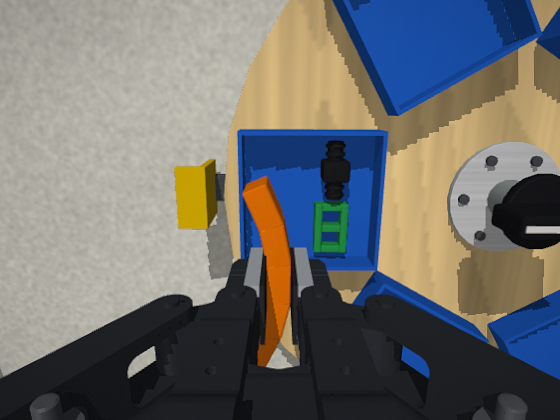

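The joiner (335,170) and buckle (331,227) lie side by side in the tray, and the bracket is held at mid length with the tray's left half free. Lowering and releasing it.

Request:
arm_command([
  [[-0.001,0.001,0.04,-0.001,0,0.004,0.0],[-0.001,0.001,0.08,-0.001,0,0.004,0.0],[-0.001,0.001,0.11,-0.001,0,0.004,0.0],[-0.001,0.001,0.126,-0.001,0,0.004,0.0],[-0.001,0.001,0.131,-0.001,0,0.004,0.0],[-0.001,0.001,0.131,-0.001,0,0.004,0.0],[-0.001,0.001,0.131,-0.001,0,0.004,0.0],[-0.001,0.001,0.131,-0.001,0,0.004,0.02],[-0.001,0.001,0.131,-0.001,0,0.004,0.02],[-0.001,0.001,0.131,-0.001,0,0.004,0.02],[-0.001,0.001,0.1,-0.001,0,0.004,0.02],[-0.001,0.001,0.04,-0.001,0,0.004,0.02],[-0.001,0.06,0.0,-0.001,0,0.004,0.03],[-0.001,0.12,0.0,-0.001,0,0.004,0.03],[-0.001,0.12,0.0,-0.001,0,0.004,0.03]],
])

```text
clock: 16.3
eef_pos: [0.4129, -0.1149, 0.1907]
tool_rot: [[0.984, -0.176, 0.002], [-0.176, -0.984, -0.001], [0.002, 0.001, -1.0]]
contact_force: [0.0, -0.6, -0.1]
opening: 0.0298
```

Run:
```python
from h import *
from go import go
a=snap('wrist','pics/w9.png')
go((.612,-.026,.19,80.15),(.612,-.026,.102,80.15),(.612,-.026,.19,-99.85))
cv2.imwrite('pics/w9b.png',cv2.resize(a[:,:,::-1],(800,600)))
```

```text
t 16.35 p [ 0.4129 -0.1137  0.1903] jaw -10.1 open 0.0297 j1,j6 [-21.6 -11.6]
[0.1808, -0.1211, 0.0004] [0.0007, -0.0006, -1.5745]
[0.1807, -0.1212, 0.0884] [0.0007, -0.0006, -1.5745]
[0.1808, -0.1211, 0.0004] [-0.0006, -0.0007, 1.5671]
```

View pics/w9b.png

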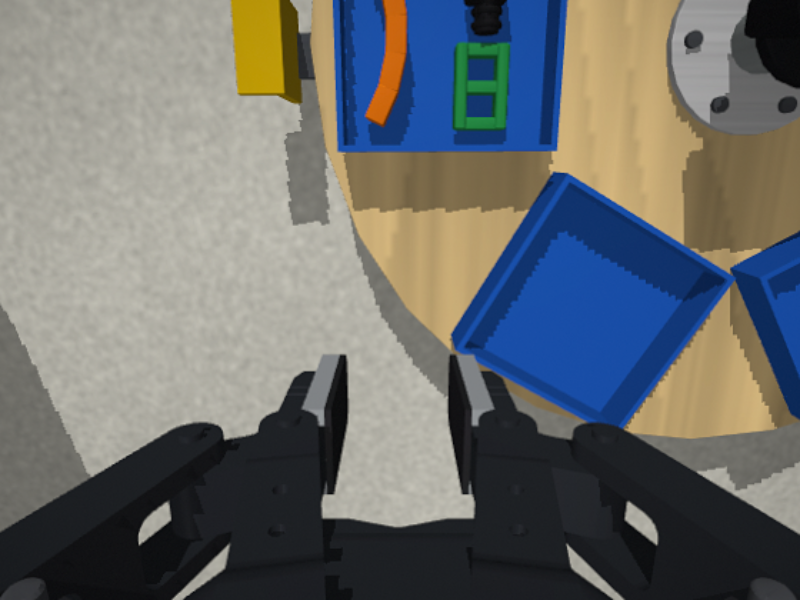

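All three fittings lie flat inside the tray: bracket ending at (376,121), buckle at (481,87), and joiner above it at (487,15). Now the knob.

Request:
arm_command([
  [[0.181,-0.121,0.0,0.001,-0.001,-1.575,0.05],[0.181,-0.121,0.0,0.001,-0.001,-1.575,0.05],[0.181,-0.121,0.0,0.001,-0.001,-1.575,0.05],[0.181,-0.121,0.0,0.001,-0.001,-1.575,0.05],[0.181,-0.121,0.0,0.001,-0.001,-1.575,0.05],[0.181,-0.121,0.0,0.001,-0.001,-1.575,0.05],[0.181,-0.121,0.0,0.001,-0.001,-1.575,0.05],[0.181,-0.121,0.0,0.001,-0.001,-1.575,0.05],[0.181,-0.121,0.0,0.001,-0.001,-1.575,0.05],[0.181,-0.121,0.0,0.001,-0.001,-1.575,0.05],[0.181,-0.121,0.0,0.001,-0.001,-1.575,0.05]],
])

```text
clock: 17.73
eef_pos: [0.6121, -0.0254, 0.1901]
tool_rot: [[0.171, 0.985, -0.001], [0.985, -0.171, 0.0], [-0.0, -0.001, -1.0]]
contact_force: [-0.6, -0.1, -0.7]
opening: 0.0499
```

Run:
```python
from h import *
from go import go
a=snap('wrist','pics/w10.png');P=load('pics/w10.png')
go((.612,-.026,.102,80.15))
g=a.astype(int);m=(g.min(2)>150);
for pt in [(.575,-.0197,.132),(.649,-.0325,.132)]: print(w2px(P,pt))
# white line: bright low-sat blob near predicted line
u,v=w2px(P,(.588,-.0219,.132)).astype(int)
n,l,st,ce=cv2.connectedComponentsWithStats(m.astype(np.uint8))
for i in range(1,n):
    if 40<st[i,4]<3000:
        ys,xs=np.where(l==i);L=cv2.fitLine(np.c_[xs,ys].astype(np.float32),cv2.DIST_L2,0,.01,.01).ravel();w=px2w(P,*ce[i],.132);w2=px2w(P,ce[i][0]+20*L[0],ce[i][1]+20*L[1],.132);d=w2-w;print(st[i],ce[i].round(1),w.round(4),np.degrees(np.arctan2(d[1],d[0])))
```

```text
t 17.775 p [ 0.6121 -0.0255  0.1902] jaw 80.1 open 0.0498 j1,j6 [ -6.7 -86.9]
[-0.0005, 0.0, 0.0882] [-0.0008, 0.0, -0.0002]
[275.99271808 162.10297527]
[276.22860459 285.1487018 ]
[  0   0  22  22 334] [7.9 8.6] [ 0.4748 -0.1399  0.132 ] 124.18418792754694
[530   0  20   7  73] [537.7   1.8] [0.5175 0.1242 0.132 ] 87.98810454287582
[ 182   60  136   22 1591] [234.8  70.2] [ 0.5239 -0.0326  0.132 ] 83.32813608656697
[262 104  82  16 703] [305.6 112.2] [0.5513 0.0006 0.132 ] 84.97638622210356
[318 152  19   6  85] [327.5 154. ] [0.5754 0.0091 0.132 ] 78.57637231509963
[272 167   8  39 308] [275.5 185.9] [ 0.5882 -0.0223  0.132 ] 170.05518804054833
[237 231  26  17 133] [248.4 238.4] [ 0.6165 -0.0434  0.132 ] 45.55849434458473
[212 234  33  13 230] [225.9 239.9] [ 0.6151 -0.0566  0.132 ] 80.28893659174058
[   0  284   42   77 1660] [ 13.6 324.6] [ 0.6481 -0.2017  0.132 ] -14.038836900231507
[184 291  10   6  41] [188.8 292.9] [ 0.645  -0.0862  0.132 ] 67.5529024240962
[280 297  26   4  47] [292.9 298.1] [ 0.6594 -0.0239  0.132 ] 80.83084358044506
[ 64 361  17  26 198] [ 71.8 373.3] [ 0.6895 -0.1766  0.132 ] 133.853252979249
[476 361  18  26 207] [484.5 373.3] [0.736  0.0919 0.132 ] 27.919588642869144
[ 414  377   48   43 1127] [431.5 402.1] [0.7531 0.0559 0.132 ] 33.28910496752535
[  96  378   48   42 1109] [124.6 402.6] [ 0.7179 -0.1486  0.132 ] 124.57843556139251
```

The white line matches to about 0.5 mm and 0.1°. Descending and gripping.

Request:
arm_command([
  [[-0.0005,0,0.04,0,0,0,0.05],[-0.0005,0,0.08,0,0,0,0.05],[-0.0005,0,0.088,0,0,0,0.05],[-0.0005,0,0.088,0,0,0,0.05],[-0.0005,0,0.088,0,0,0,0.0],[-0.0005,0,0.088,0,0,0,0.0],[-0.0005,0,0.088,0,0,0,0.0],[-0.0005,0,0.088,0,0,0,0.0],[-0.0005,0,0.088,0,0,0,0.0]],
], squeeze=100)

```text
clock: 18.9
eef_pos: [0.6125, -0.0268, 0.1039]
tool_rot: [[0.172, 0.985, 0.001], [0.985, -0.172, -0.001], [-0.001, 0.001, -1.0]]
contact_force: [-3.9, -4.0, 7.9]
opening: 0.0143
```

```bash
python3 -c "
from go import *
o=robot.get_obs();print(o['contact_force'],o['moment']);go((.612,-.026,.102,60.15))"
```

```text
[-3.91380729 -4.02213446  7.86620617] [-0.64799527  0.47075241 -0.02623043]
t 18.9 p [ 0.6125 -0.0268  0.1039] jaw 80.1 open 0.0143 j1,j6 [ -6.8 -86.9]
[0.0007, -0.0007, 0.0019] [0.0014, 0.0006, 0.3486]
```

Request:
arm_command([
  [[0,0,0,0,0,0.06,0.0],[0,0,0,0,0,0.12,0.0],[0,0,0,0,0,0.18,0.0],[0,0,0,0,0,0.24,0.0],[0,0,0,0,0,0.3,0.0],[0,0,0,0,0,0.349,0.0],[0,0,0,0,0,0.349,0.0],[0,0,0,0,0,0.349,0.0],[0,0,0,0,0,0.349,0.0]],
])

```text
clock: 20.02
eef_pos: [0.6125, -0.027, 0.1039]
tool_rot: [[0.498, 0.867, 0.001], [0.867, -0.498, -0.001], [-0.001, 0.002, -1.0]]
contact_force: [0.8, -2.5, -4.9]
opening: 0.0146
```

```bash
python3 -c "
from go import *
o=robot.get_obs();print(o['contact_force'],o['moment']);go((.612,-.026,.102,40.15))"
```

```text
[ 0.84549585 -2.54937326 -4.89955249] [-0.27567059 -0.13780278  0.02285271]
t 20.025 p [ 0.6125 -0.027   0.1039] jaw 60.2 open 0.0146 j1,j6 [ -6.8 -67. ]
[0.0006, -0.0009, 0.0019] [0.0016, 0.0003, 0.3493]
```

Request:
arm_command([
  [[0,0,0,0,0,0.06,0.0],[0,0,0,0,0,0.12,0.0],[0,0,0,0,0,0.18,0.0],[0,0,0,0,0,0.24,0.0],[0,0,0,0,0,0.3,0.0],[0,0,0,0,0,0.349,0.0],[0,0,0,0,0,0.349,0.0],[0,0,0,0,0,0.349,0.0],[0,0,0,0,0,0.349,0.0]],
])

```text
clock: 21.15
eef_pos: [0.6124, -0.027, 0.1039]
tool_rot: [[0.764, 0.646, 0.001], [0.646, -0.764, -0.001], [-0.0, 0.002, -1.0]]
contact_force: [-0.3, -2.6, -5.1]
opening: 0.0142
```

```bash
python3 -c "
from go import *
o=robot.get_obs();print(o['contact_force'],o['moment']);go((.612,-.026,.102,20.15))
im=snap('wrist','pics/w11.png')"
```

```text
[-0.26018418 -2.55412748 -5.11428555] [-0.33398199 -0.02535882 -0.07687101]
t 21.15 p [ 0.6124 -0.027   0.1039] jaw 40.2 open 0.0142 j1,j6 [ -6.8 -47. ]
[0.0003, -0.0011, 0.0019] [0.0016, -0.0001, 0.3501]
```

Request:
arm_command([
  [[0,0,0,0,0,0.06,0.0],[0,0,0,0,0,0.12,0.0],[0,0,0,0,0,0.18,0.0],[0,0,0,0,0,0.24,0.0],[0,0,0,0,0,0.3,0.0],[0,0,0,0,0,0.349,0.0],[0,0,0,0,0,0.349,0.0],[0,0,0,0,0,0.349,0.0],[0,0,0,0,0,0.349,0.0],[0,0,0,0,0,0.349,0.0],[0,0,0,0,0,0.349,0.0]],
])

```text
clock: 22.58
eef_pos: [0.6124, -0.0271, 0.1039]
tool_rot: [[0.938, 0.346, 0.001], [0.346, -0.938, -0.001], [0.0, 0.002, -1.0]]
contact_force: [-1.2, -3.1, -3.5]
opening: 0.0145
```

```bash
python3 -c "
from go import *
o=robot.get_obs();print(o['contact_force'],o['moment'],np.abs(o['joint_vel']).max());go()
a=snap('scene','pics/s2.png');t=snap('top','pics/top2.png')
A=cv2.resize(a[130:330,190:420,::-1],(460,400));B=cv2.resize(t[50:250,185:385,::-1],(400,400))
cv2.imwrite('pics/fin.png',cv2.resize(np.hstack([A,B]),(800,372)))"
```

```text
[-1.23225223 -3.08836882 -3.45015818] [-0.5527558   0.22643347 -0.03708829] 0.1803983725651278
t 22.575 p [ 0.6124 -0.0271  0.1039] jaw 20.2 open 0.0145 j1,j6 [ -6.9 -27. ]
```

View pics/fin.png

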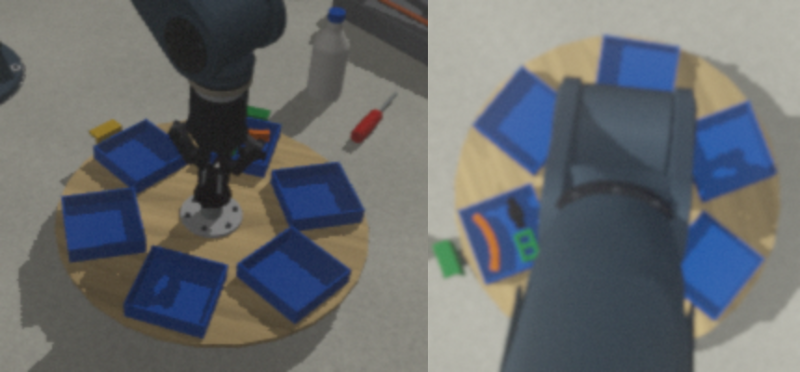

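The loaded tray stands at the green mark with all three fittings inside: orange (487,240), black (517,210), green (527,245). The fingers hold the knob, so I'm handing in.

```bash
python3 -c "
from station import robot
robot.close_job()"
```

```text
the job is handed in; nothing more can be done
```

I laid the buckle, joiner and bracket into the tray at the yellow mark, then gripped the knob at a 100 N squeeze. I turned it clockwise in three 20° steps and handed the job in at about 22.7 s, still holding the knob.

- **Dial:** The measured jaw turn was 59.9° (80.1° to 20.2°), and there was almost no twisting load on the wrist after each step, so the dial was sitting in its notch. The dial angle itself is not reported.
- **Fittings and mark:** The last top picture shows all three fittings inside the tray at the green mark.
- **Grip:** The fingers stood about 1 mm from the measured axis. They read 14.5 mm on the 16 mm bar, which I put down to the pads yielding under the squeeze. The grip force itself is not reported.
- **Bystanders:** The bottle and screwdriver look undisturbed in the last picture. The carton was outside that crop, but no move came near it.

No check failed. The first top-view fit of the dial matched poorly (about 78% overlap), so I used a wrist-camera fit instead. One of its corner readings was about 8 mm off, but the knob's white line agreed with that fit to about 0.5 mm.

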